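# Clip a counting chamber onto the counting stage

## Task

Put the blue chamber carrier on the counting stage, ready for counting: lift the spring clip with the red ball until it stays open, slide the carrier in under the guide strips, its small upright grip last, until it is fully home against the brass stop (which may be set anywhere along its slot), then bring the clip down onto it under control and let go. The chamber is glass and filled: keep it level, set it down gently, do not ram it into the stop, do not let the clip snap down or press it hard, and leave the grey carrier, tip box, beaker and bottle where they are.

Things in the scene. Friction and masses are not known exactly. Their poses are not given: they have to be found in the camera images.
- stage: Counting stage, fixed: ivory base, black flat top 250 x 150 mm, 40 mm above the bench. Origin on its underside (bench level), straight below the shut clip's foot; x = slide-in direction, z up. Top spans x -145 to +105 mm. Channel along x at y = 0: rails 6 mm high, 43 mm apart inside, x -30 to +42 mm, with flared lead-ins (about 60 mm wide at x = -57 mm). For forces it includes its stop
- strips (a point): Point on the stage top in the middle of the mouth of the roofed part of the channel (stage x = -5, y = 0, z = 40 mm). From here to x = +42 mm two aluminium strips, undersides 10.5 and upper faces 15 mm above the stage top, overhang the carrier's edges (31 mm open between them): the carrier must slide in lying flat on the stage top, and cannot be put in from above
- pin (a joint): Green feeler pin in the face of the brass stop (30 mm wide, 9 high) at the channel's end, in m: 0 = 6 mm out of the face, 0.006 = flush, pressed in by the carrier's leading end. Very soft (under 0.3 N). The stop's face is set anywhere from x = +12 to +42 mm in the stage frame; the setting differs each time and is not reported: find it by feel. It does not yield to pushes below 20 N
- clip: Steel spring clip on the stage. Origin on its hinge axis, which runs along the stage's y at stage x = +70, y = 0, z = 62 mm. Arm 10 mm wide reaching towards the stage's -x; at its end a round foot bar 18 mm wide, 70 mm from the hinge, and above it a neck with the red ball. Axes agree with the stage's when shut
- clip_ball (a point): Centre of the red ball (16 mm diameter) for lifting the clip; in the clip's frame at x = -72, y = 0, z = +14 mm, so 76 mm above the bench when shut. Best pinched across the stage's y axis; the ball can turn between the pads while the gripper stays upright
- clip_angle (a joint): Clip angle, rad: 0 shut on the empty stage (start), growing as the ball swings up and over to the stage's +x, 1.35 fully open. Over-centre spring: below about 0.65 it springs shut, above that it springs open and stays at 1.35; up to about 4 N at the ball. Resting on the carrier it reads about 0.07 and presses with about 3 N. Let go in between, it snaps
- blue_carrier: Blue chamber carrier to be loaded, loose on the bench: flat frame 90 x 40 x 8 mm (x, y, z) with a glass counting chamber flush in its top, about 0.11 kg. Origin at the centre of its underside; leading end at x = +45 mm. Near its trailing end an upright grip, 18 mm long (x = -41 to -23 mm), 12 mm wide (y), its top 32 mm above the underside
- blue_carrier_tab (a point): Point in the middle of the blue carrier's upright grip, at x = -32, y = 0, z = +21 mm in the carrier's frame; pinch it across the carrier's y axis with the fingertips above the 8 mm frame
- grey_carrier: A bare aluminium-grey carrier of the same shape as the blue one, loose on the bench; not to be used. Same frame as the blue carrier
- tip_box: Blue box of pipette tips, 85 x 120 x 55 mm, loose on the bench, origin at the centre of its underside; leave alone
- beaker: Clear beaker, 48 mm diameter, 65 mm high, loose; origin at the centre of its underside; leave alone
- bottle: Amber bottle with a black cap, 44 mm diameter, 85 mm high, loose; origin at the centre of its underside; leave alone
Not all that is in view belongs to the job. What is shaped like the blue_carrier but purple or turquoise is not meant.

How it is judged (in metres and radians):
On the way, in this order (a step that is already met when the one before it is completed fails the run):
1. the clip is lifted over its dead centre and open (above 1.0 rad) (value of joint clip_angle above 1 rad), for 0.2 s.
2. the blue carrier lies home against the stop (feeler pin in by more than 4.5 mm) with the clip still open (value of joint pin above 0.0045 m and value of joint clip_angle above 1 rad and z of blue_carrier in the frame of stage below 0.0425 m and angle between the x axis of blue_carrier and the x axis of stage, either way round below 0.12 rad), for 0.2 s.
At the end, for the whole second after the job is handed in: The blue carrier lies flat in the channel, leading end first, in line with it within 0.12 rad, at rest and home against the stop (feeler pin in by more than 4.5 of 6 mm), and the clip is down on it (angle under 0.11 rad), pressing with more than 1 N (value of joint pin above 0.0045 m and x of blue_carrier in the frame of stage between -0.037 and 0.001 m and z of blue_carrier in the frame of stage between 0.038 and 0.0425 m and angle between the x axis of blue_carrier and the x axis of stage, either way round below 0.12 rad and value of joint clip_angle below 0.11 rad and contact force between clip and blue_carrier above 1 N and linear speed of blue_carrier below 0.01 m/s); the robot touches nothing.
It fails at once if the carrier is rammed against the stop or forced in the channel (more than 15 N under the strips, before the clip comes down) (contact force between blue_carrier and stage above 15 N and x of blue_carrier in the frame of stage above -0.045 m and value of joint clip_angle above 0.3 rad).
It fails at once if the carrier is slammed down on the stage (more than 80 N) (contact force between blue_carrier and stage above 80 N).
It fails at once if the clip is let go and snaps down towards the carrier (faster than 3 rad/s above 0.12 rad), or is pressed onto it with more than 20 N (contact force between clip and blue_carrier above 20 N or (velocity of joint clip_angle below -3 rad/s and value of joint clip_angle above 0.12 rad and x of blue_carrier in the frame of stage above -0.045 m and horizontal distance between blue_carrier and stage below 0.1 m)).
It fails at once if the blue carrier is tipped by more than 0.4 rad (angle between blue_carrier's own z axis and vertical above 0.4 rad).
It fails at once if the grey carrier, tip box, beaker or bottle is moved more than 15 mm (distance of any of grey_carrier, tip_box, beaker, bottle from where it was at the start of the episode above 0.015 m).
It also fails if it takes over 72 s, if anything falls off the work surface, if the arm or the gripper's body presses on something with over 40 N, if the wrist force passes 120 N, or if a joint passes its speed limit or range.

## Robot

A 6-joint arm with a two-finger parallel gripper is mounted at the origin on the work surface. World frame = base frame: x ahead of the robot, y to its left, z up, the work surface at z = 0. Lengths are in mm, angles in rad, forces in N, time in s.
With the tool pointing down it reaches from about 300 to 775 mm from the base axis. Payload 14.6 kg.
Tool frame: the origin (TCP) lies at the very end of the fingers, on their centre line; the grasp point (between the pads) lies 19 mm behind it; z points along the fingers, y is the line along which they close (so a half turn about z gives the same grasp; the last joint's range is limited). The gripper opens to 94 mm and grips with 3 to 60 N. Pads are 16 mm wide; open, the fingers measure 119 mm over their backs; the gripper's body (75 mm by 177 mm) begins 78 mm behind the grasp point.
Start: joints at [1.13, 0.3, 1.521, -0, 1.321, -0.067], TCP at [200.832, 512.011, 205.446] pointing down, gripper open.
Joint ranges: [-3.03, 3.03], [-0.79, 2.21], [0.23, 2.52], [-1.04, 4.18], [0, 3.07], [-2.55, 2.55]. Speed limits (rad/s): [2.22, 2.22, 2.57, 3.14, 3.14, 3.14].

## Interface

Orientations are given as [roll, pitch, yaw] about the fixed x, y, z axes, in that order (R = Rz(yaw) Ry(pitch) Rx(roll)).
In Python, from cell import manip, eyes, ticket gives the robot as it stands. The module is installed in compiled form; this text tells all that it offers.
- The arm moves only by the tool arm_command, never from a script. Its argument "plan" is a list of rows, each a list of 5 numbers: the opening, from -1 (shut) to 1 (fully open), then the shift along the tool's x, y, z in m, then the turn about the tool's z in rad. In form: [[jaw, dx, dy, dz, roll], ...]. A call has 1 to 20 rows; each row shifts and turns the commanded pose from where the row before left it, along the tool's axes as they then stand; what a row does not reach is not made up. A row lasts 1/8 s, in which the tool goes at most 62.5 mm and 10.7 degrees, less where a joint would pass 70% of its speed; a pose out of reach is approached as far as the arm can. A call is refused whole if a number of a shift passes 0.0625 or a number of a turn 0.188, either way. A call with a gripper value outside its range is refused whole. The fingers move at their own pace and stop on an object; "newtons" is the grip in N (left out, the last holds). Time passes only in rows, so rows that do not move let the fingers close. It gives the time, the measured TCP pose, the force, the opening and the grip force at its end, in the units of the state.
- manip.read_state(): the state, without advancing time (a new reading comes with each control period).
- eyes.camera(name): name is "side" or "top"; returns a dict with "img" (384x512x3 uint8, blue, green, red), "z_map" (384x512 float32, mm along the optical axis (not along the pixel's ray), 0 where there is no reading), "fx", "fy", "cx", "cy" (pixels), "dist" ([k1, k2, p1, p2, k3] as OpenCV has them; the pictures are not rectified), "eye" and "orientation" of the camera in the world. Camera axes: x right, y down, z forward; pixel columns grow to the right and rows downward; lengths in mm; the calibration is good to about 2 mm. A picture is of the moment at which its call begins.
- ticket.sign_off(): hands the job in; it is judged then, once.
The state is a dict: "clock": time; "joints": joint angles; "qd": joint speeds; "effort": joint torques, N m; "eef_pos": TCP position; "eef_rot": TCP orientation; "wrist_force": force on the tool from outside, world axes, zero at the start; "moment": the same for the moment, N m; "finger_gap": finger opening in mm; "finger_force": force on a finger pad.
Only numpy, scipy, OpenCV 4.12 (cv2) and the standard library are available. Lean on these libraries where they do the work, as an engineer would, in place of code of your own. Each camera call takes 0.05 s, during which the arm holds its last target. There are 200 camera calls.

## Working session

There is one attempt and no reset: what is moved stays moved. The work goes in short steps, Python scripts to look and compute and a tool call to move; the robot and the scene stay as the last step left them, time stands still between calls to the robot, and variables do not carry over. Pictures are saved under pics/ and viewed, at most 11 in all, crops included, and the job is handed in when it is done.

Besides the shell and the picture viewer there is one more tool, called after "Emit:" as name(argument=value, ...) on one line, values as JSON. arm_command: Moves the arm, as the interface text tells. Its arguments: {"type":"object","properties":{"plan":{"type":"array"},"newtons":{"type":"number"}},"required":["plan"]}

```bash
mkdir -p pics
cat > h.py <<'E'
import numpy as np, cv2
from scipy.spatial.transform import Rotation as R
from cell import manip, eyes, ticket
def cam(n):
    c=eyes.camera(n); return c
def Rc(c):
    o=np.array(c["orientation"],float)
    return o if o.shape==(3,3) else R.from_euler('xyz',o).as_matrix()
def ray(c,px):
    K=np.array([[c["fx"],0,c["cx"]],[0,c["fy"],c["cy"]],[0,0,1]])
    u=cv2.undistortPoints(np.array(px,float).reshape(-1,1,2),K,np.array(c["dist"],float)).reshape(-1,2)
    d=np.c_[u,np.ones(len(u))]@Rc(c).T
    return np.array(c["eye"],float),d
def onz(c,px,z):
    e,d=ray(c,px); return e+d*((z-e[2])/d[:,2])[:,None]
def depth(c,px):
    e,d=ray(c,px); z=np.array([c["z_map"][int(round(v)),int(round(u))] for u,v in px]); return e+d*z[:,None]
E
python3 - <<'E'
from h import *
print(manip.read_state())
for n in("top","side"):
    c=cam(n); print(n,c["eye"],c["orientation"],c["fx"],c["cx"],c["dist"]); cv2.imwrite(f"pics/{n}0.png",c["img"]); np.savez(f"{n}0.npz",**c)
E
```

```text
{'clock': 0.0, 'joints': array([ 1.13037218e+00,  3.00430200e-01,  1.52160237e+00,  3.36230430e-05,
        1.32065932e+00, -6.66002249e-02]), 'qd': array([ 0.0003944 ,  0.00045886,  0.00038759,  0.00074187, -0.00123146,
        0.00023667]), 'effort': array([ 4.48531136e-03, -5.31849360e+01, -3.52722681e+01,  7.09970389e-02,
        2.46166351e-02, -9.72675525e-05]), 'eef_pos': array([200.73144066, 511.78226058, 204.89975093]), 'eef_rot': array([-3.14049803e+00, -1.05650005e-04,  2.76776033e+00]), 'wrist_force': array([-0.71694422,  0.4869457 ,  0.02586434]), 'moment': array([ 0.01069135, -0.04480303,  0.00966191]), 'finger_force': 0.0, 'finger_gap': 93.96262074594424}
top [ 311.64283485   14.94383614 1218.83322432] [-2.94300729e+00  2.90744195e-03 -1.54610804e+00] 363.50379201228424 253.8000354720184 [-0.04032437  0.          0.          0.          0.        ]
side [ 330.90785908 -897.22324706  787.89962261] [-2.22392505e+00 -8.10792458e-04 -2.23897131e-01] 408.70661655806725 250.00692626393734 [-0.0103499  0.         0.         0.         0.       ]
```

View pics/top0.png

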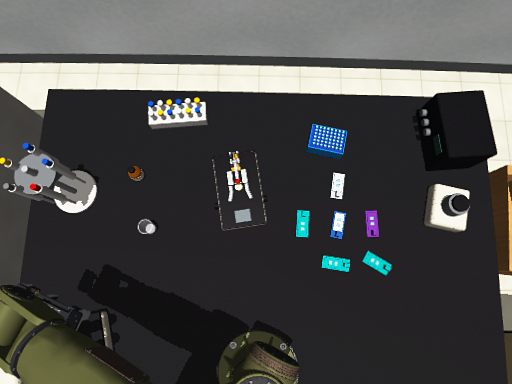

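View pics/side0.png

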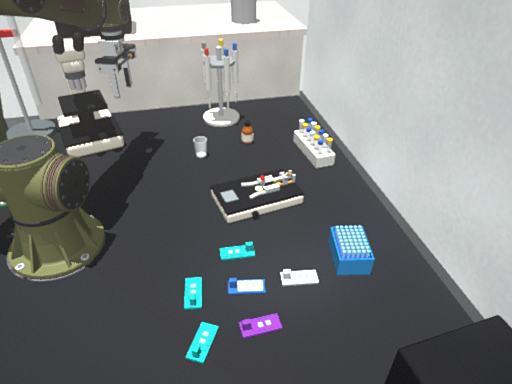

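Top view: the stage is at about (240,190), slide-in pointing image-up. The blue carrier is at (338,224), grey at (338,185), with purple and turquoise decoys around. I'll enlarge the stage and carrier.

Run:
```python
from h import *
t=dict(np.load("top0.npz"));s=dict(np.load("side0.npz"))
a=cv2.resize(t["img"][140:245,200:360],(800,525),interpolation=cv2.INTER_CUBIC)
b=cv2.resize(s["img"][160:310,200:320],(480,600),interpolation=cv2.INTER_CUBIC)
cv2.imwrite("pics/topz.png",a);cv2.imwrite("pics/sidez.png",b)
# blue
for n,c in(("top",t),("side",s)):
    h=cv2.cvtColor(c["img"],cv2.COLOR_BGR2HSV)
    for nm,lo,hi in(("blue",(105,120,60),(122,255,255)),("red",(0,170,120),(4,255,255))):
        m=cv2.inRange(h,lo,hi); 
        k,l,st,ce=cv2.connectedComponentsWithStats(m)
        for i in range(1,k):
            if st[i,4]>8: print(n,nm,st[i],ce[i].round(1),c["z_map"][int(ce[i][1]),int(ce[i][0])])
```

```text
top blue [175  98   7   7  34] [178.  101.1] 1210.77
top blue [148 100   6   7  30] [150.4 103.2] 1209.0615
top blue [195 107   5   6  26] [197.1 109.5] 1205.1573
top blue [167 109   5   6  24] [169.2 111.5] 1199.3883
top blue [309 126  37  27 452] [326.3 139.4] 1209.5726
top blue [ 22 143  10   8  46] [ 26.2 146.1] 960.56396
top blue [ 42 158   8   8  40] [ 45.2 161.6] 949.9757
top blue [330 211  16  28 162] [337.2 227.1] 1215.5648
top red [235 179   5   5  19] [237.  180.8] 1167.532
top red [ 30 184   6   6  29] [ 32.4 186.3] 938.4408
side blue [233  43   3   7  21] [234.  46.] 1531.6793
side blue [224  49   4   7  21] [225.9  51.7] 1476.4309
side blue [307 118   6   5  22] [309.5 119.6] 1501.9614
side blue [307 127   4   5  17] [308.3 128.7] 1438.2677
side blue [319 129   6   6  25] [321.2 131.3] 1421.8588
side blue [319 140   4   5  17] [320.4 141.7] 1372.1829
side blue [333 229  15  30  95] [339.2 246. ] 1039.1115
side blue [349 253  23   6  78] [359.3 255.9] 1020.2992
side blue [228 277  38  18 279] [241.7 286.9] 989.0135
side red [ 0 30 12  7 37] [ 4.8 32.7] 1371.7534
side red [260 175   4   5  16] [261.8 176.8] 1230.719
```

View pics/topz.png

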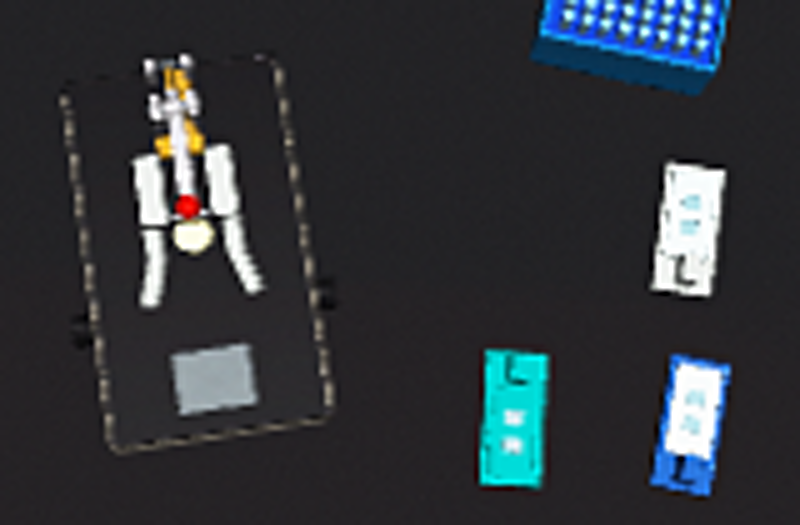

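View pics/sidez.png

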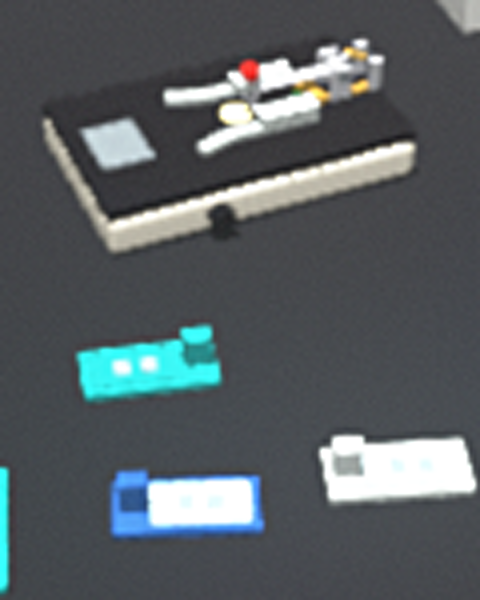

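Top crop: the ball is at about (237,181) full-frame and the stage rim is clear, with yaw slightly negative in the image. The blue carrier (338,225) has its grip at the near end. The side crop confirms the blue grip is on its left (robot) end. Next I'll measure them.

```bash
cat > m.py <<'E'
from h import *
t=dict(np.load("top0.npz"));s=dict(np.load("side0.npz"))
f=lambda p:np.array(p,float)/5-0.5+0.1+[200,140]
def tri(pt,ps):
    e1,d1=ray(t,[pt]);e2,d2=ray(s,[ps]);d1=d1[0]/np.linalg.norm(d1);d2=d2[0]/np.linalg.norm(d2)
    k=np.linalg.lstsq(np.c_[d1,-d2],e2-e1,rcond=None)[0]
    a=e1+k[0]*d1;b=e2+k[1]*d2;return (a+b)/2,np.linalg.norm(a-b)
print("ball",tri((237,180.8),(261.8,176.8)), onz(t,[(237,180.8)],76),onz(s,[(261.8,176.8)],76))
C=onz(t,[f(p) for p in((108,452),(333,415),(275,55),(62,90))],40)
print("stage corners",C.round(1),[np.linalg.norm(C[i]-C[i-1]).round(1) for i in range(4)])
d1=C[3]-C[0];d2=C[2]-C[1];print("yaw",[np.arctan2(d[1],d[0]) for d in(d1,d2)],"center",C.mean(0))
# rim line fit
g=cv2.cvtColor(t["img"],cv2.COLOR_BGR2GRAY)
for (p,q) in(((108,452),(62,90)),((333,415),(275,55))):
    p=f(p);q=f(q);P=[]
    for v in range(int(q[1])+5,int(p[1])-4):
        u=q[0]+(v-q[1])*(p[0]-q[0])/(p[1]-q[1]); us=np.arange(int(round(u))-3,int(round(u))+4)
        if 195<=v<=210: us=us
        w=np.clip(g[v,us].astype(float)-45,0,None)
        if w.sum()>20:P.append(((w*us).sum()/w.sum(),v))
    W=onz(t,P,38); k=np.polyfit(W[:,0],W[:,1],1);print("side line yaw",np.arctan(k[0]),"y at x=500",np.polyval(k,500),np.std(W[:,1]-np.polyval(k,W[:,0])))
# carrier
for c,z,(u0,u1,v0,v1) in((t,8,(325,352,205,243)),):
    h=cv2.cvtColor(c["img"],cv2.COLOR_BGR2HSV);sub=h[v0:v1,u0:u1]
    m=((sub[...,2]>90)).astype(np.uint8)
    cs,_=cv2.findContours(m,0,1);k=max(cs,key=cv2.contourArea)
    W=onz(c,k.reshape(-1,2)+[u0,v0],z)
    r=cv2.minAreaRect(W[:,:2].astype(np.float32));print("carrier",r,cv2.boxPoints(r))
    Z=c["z_map"][v0:v1,u0:u1]; yy,xx=np.where(m)
    P=depth(c,np.c_[xx+u0,yy+v0]);
    T=P[P[:,2]>22];print("tab top",len(T),T.mean(0) if len(T) else P[:,2].max(), P[:,2].min())
    F=P[(P[:,2]<14)];print("frame",F.mean(0),len(F)); q=P[:,:2]-P[:,:2].mean(0);w,V=np.linalg.eigh(q.T@q);print("yaw pca",np.arctan2(V[1,1],V[0,1]))
m=cv2.inRange(cv2.cvtColor(s["img"],cv2.COLOR_BGR2HSV),(100,100,30),(125,255,255));ys,xs=np.where(m[270:300,222:275]);P=depth(s,np.c_[xs+222,ys+270]);T=P[(P[:,2]>28)&(P[:,2]<38)];print("side tab top",len(T),T.mean(0) if len(T) else 0,T.min(0),T.max(0))
E
python3 m.py
```

```text
ball (array([592.20487007,  79.57214187,  80.26877948]), np.float64(3.645482526705354)) [[595.13467948  79.68022932  76.        ]] [[591.8478572   85.02845869  76.        ]]
stage corners [[438.2 127.6  40. ]
 [466.  -18.3  40. ]
 [711.1  25.5  40. ]
 [682.9 169.2  40. ]] [np.float64(248.3), np.float64(148.5), np.float64(249.0), np.float64(146.4)]
yaw [np.float64(0.16843502845660924), np.float64(0.17684289076747292)] center [574.57205306  75.99022242  40.        ]
side line yaw 0.176137485511842 y at x=500 135.85191846634174 0.7727496000809831
side line yaw 0.1750999016405498 y at x=500 -11.586168706900793 0.7428224597132882
carrier ((469.56201171875, -259.28045654296875), (39.58879852294922, 89.39390563964844), 79.68399047851562) [[ 422.04285 -270.75067]
 [ 509.9917  -286.7591 ]
 [ 517.0812  -247.81024]
 [ 429.13232 -231.80182]]
tab top 21 [ 430.6357192  -240.24217302   89.4541692 ] 2.86679860505933
frame [ 472.11895717 -258.95257872    9.60916878] 278
yaw pca 2.6645239385996287
side tab top 34 [ 436.05321288 -254.72792171   31.93061806] [ 428.30595889 -259.82644431   28.20330095] [ 444.17331191 -249.29445161   34.50772776]
```

Emit:
arm_command(plan=[[1,0,0,0,0.185],[1,0,0,0,0.185],[1,0,0,0,0.185],[1,0,0,0,0.185],[1,0,0,0,0.185],[1,0,0,0,0.185],[1,0,0,0,0.185],[1,0,0,0,0.185],[1,0,0,0,0.185],[1,0,0,0,0.185],[1,0,0,0,0.185],[1,0,0,0,0.185],[1,0,0,0,0.185],[1,0,0,0,0.185],[1,0,0,0,0]], newtons=15)

```text
clock: 1.98
eef_pos: [200.8, 511.9, 205.1]
eef_rot: [3.141, 0.0, 0.179]
wrist_force: [-0.9, -1.0, -0.6]
finger_gap: 94.0
finger_force: 0.0
```

Emit:
arm_command(plan=[[1,0.024,0.038,0,0],[1,0.024,0.038,0,0],[1,0.024,0.038,0,0],[1,0.024,0.038,0,0],[1,0.024,0.038,0,0],[1,0.024,0.038,0,0],[1,0.024,0.038,0,0],[1,0.024,0.038,0,0],[1,0.024,0.038,0,0],[1,0.024,0.038,0,0],[1,0.024,0.038,0,0],[1,0.024,0.038,0,0],[1,0.022,0.038,0,0],[1,0,0,0,0]])

```text
clock: 3.72
eef_pos: [594.3, 78.5, 204.6]
eef_rot: [3.142, 0.001, 0.18]
wrist_force: [-0.8, 1.1, -0.9]
finger_gap: 94.0
finger_force: 0.0
```

Emit:
arm_command(plan=[[1,-0.0018,-0.0012,0.036,0.004],[1,0,0,0.036,0],[1,0,0,0.036,0],[1,0,0,0.025,0],[1,0,0,0.0105,0],[0.2,0,0,0,0],[-0.3,0,0,0,0]])

```text
clock: 4.6
eef_pos: [591.8, 81.7, 63.2]
eef_rot: [3.141, -0.002, 0.175]
wrist_force: [0.2, -0.9, 0.6]
finger_gap: 77.2
finger_force: 0.0
```

Run:
```python
from h import *
s=cam("side");t=cam("top")
a=cv2.resize(s["img"][130:230,200:330],(520,400),interpolation=2);b=cv2.resize(t["img"][130:240,190:290],(364,400),interpolation=2)
b=b[:,:280] if 0 else b
cv2.imwrite("pics/g1.png",np.hstack([a,b[:,:279+1]]));print(manip.read_state()["eef_pos"])
```

```text
[591.76748587  81.58912565  63.00221708]
```

View pics/g1.png

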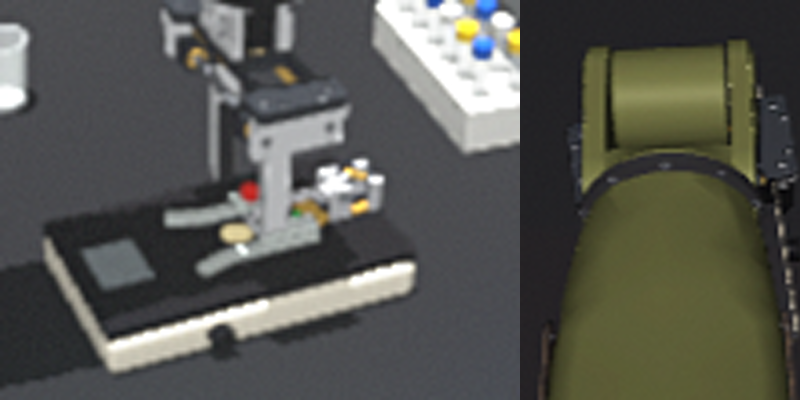

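Run:
```python
from h import *
s=dict(np.load("side0.npz"))
K=np.array([[s["fx"],0,s["cx"]],[0,s["fy"],s["cy"]],[0,0,1]])
r=Rc(s).T
for P in([599.2,40.5,63],[592.3,79.4,76],[598,47,82],[591.8,81.6,82]):
    p,_=cv2.projectPoints(np.array([P],float),cv2.Rodrigues(r)[0],-r@s["eye"],K,s["dist"]);print(P,(p.ravel()-[200,130])*4)
print(manip.read_state()["finger_gap"])
```

```text
[599.2, 40.5, 63] [271.13567321 233.88828858]
[592.3, 79.4, 76] [249.60130698 191.29846893]
[598, 47, 82] [268.01359714 208.33636724]
[591.8, 81.6, 82] [248.39515656 183.23503997]
69.29551815468801
```

Emit:
arm_command(plan=[[-1,0,0.002,0.001,0],[-1,0,0,0,0],[-1,0,0,0,0],[-1,0,0,0,0],[-1,0,0,0,0],[-1,0,0,0,0],[-1,0,0,0,0]], newtons=15)

```text
clock: 5.58
eef_pos: [591.8, 78.8, 60.9]
eef_rot: [3.14, 0.0, 0.174]
wrist_force: [1.1, -5.3, 0.8]
finger_gap: 14.6
finger_force: 15.0
```

Emit:
arm_command(plan=[[-1,0.0012,0,-0.0053,0],[-1,0.0017,0,-0.0053,0],[-1,0.002,0,-0.005,0],[-1,0.0024,0,-0.005,0],[-1,0,0,0,0],[-1,0,0,0,0]], newtons=25)

```text
clock: 6.32
eef_pos: [598.6, 79.9, 81.1]
eef_rot: [3.141, 0.001, 0.174]
wrist_force: [0.3, -5.6, -3.8]
finger_gap: 14.7
finger_force: 25.0
```

Run:
```python
from h import *
s=cam("side")
cv2.imwrite("pics/g2.png",cv2.resize(s["img"][130:230,200:330],(780,600),interpolation=2))
```

```text
(no output)
```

View pics/g2.png

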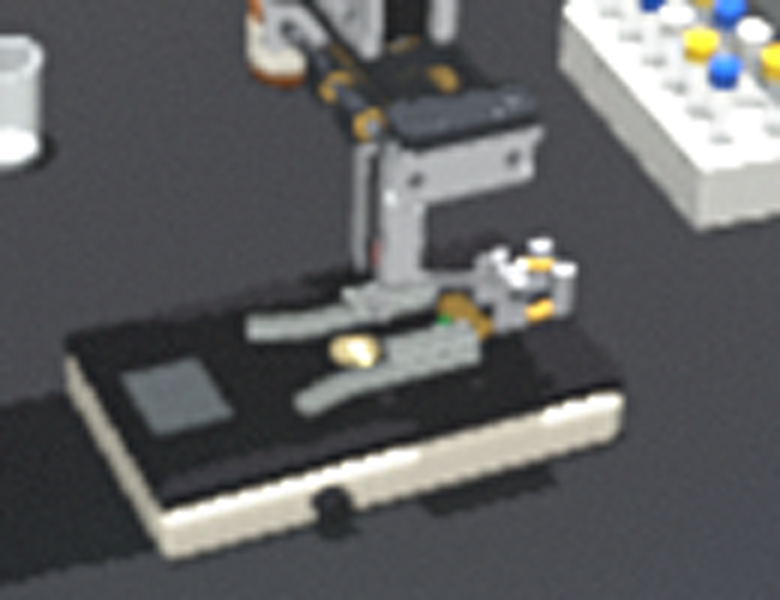

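The clip is held between the fingers and lifted (red ball at about (375,252) in the crop). I'll continue along the arc.

Emit:
arm_command(plan=[[-1,0.0029,0.001,-0.0047,0],[-1,0.003,0,-0.0046,0],[-1,0.0035,0,-0.0042,0],[-1,0.0038,0,-0.0041,0],[-1,0.0041,0,-0.0037,0],[-1,0.0043,0,-0.0034,0],[-1,0.0046,0,-0.003,0],[-1,0.0047,0,-0.0028,0],[-1,0.005,0,-0.0023,0],[-1,0.0051,0,-0.002,0],[-1,0.0053,0,-0.0016,0],[-1,0.0054,0,-0.0012,0],[-1,0.0036,0,-0.0005,0],[-1,0.0036,0,-0.0004,0],[-1,0,0,0,0],[-1,0,0,0,0]])

```text
clock: 8.38
eef_pos: [657.2, 90.1, 120.1]
eef_rot: [-3.142, -0.0, 0.174]
wrist_force: [2.2, 2.9, 4.7]
finger_gap: 14.5
finger_force: 25.0
```

Emit:
arm_command(plan=[[1,0,0,0,0],[1,0,0,0,0],[1,0,0,0,0],[1,0,0,0,0],[1,0,0,-0.02,0],[1,0,0,-0.03,0],[1,0,0,-0.03,0],[1,0,0,0,0.177],[1,0,0,0,0.177],[1,0,0,0,0]])

```text
clock: 9.62
eef_pos: [657.2, 90.0, 201.5]
eef_rot: [-3.141, -0.001, -0.179]
wrist_force: [-0.3, -0.1, -0.7]
finger_gap: 93.9
finger_force: 0.0
```

Emit:
arm_command(plan=[[1,-0.017,0.042,0,0],[1,-0.017,0.042,0,0],[1,-0.017,0.042,0,0],[1,-0.017,0.042,0,0],[1,-0.017,0.042,0,0],[1,-0.017,0.042,0,0],[1,-0.017,0.042,0,0],[1,-0.017,0.042,0,0],[1,-0.018,0.041,0,0],[1,0,0,0,0],[1,0,0,0,0]])

```text
clock: 11.0
eef_pos: [438.3, -253.1, 200.6]
eef_rot: [3.141, -0.001, -0.178]
wrist_force: [-0.4, -0.0, 0.0]
finger_gap: 93.8
finger_force: 0.0
```

Run:
```python
from h import *
st=manip.read_state();print(st["eef_pos"],st["eef_rot"],st["wrist_force"])
s=cam("side");t=cam("top");np.savez("top1.npz",**t);np.savez("side1.npz",**s)
a=cv2.resize(s["img"][130:320,195:330],(426,600),interpolation=2);cv2.imwrite("pics/g3.png",a)
```

```text
[ 438.26233301 -253.11896518  200.59192479] [ 3.14144626e+00 -6.76320497e-04 -1.77772467e-01] [-0.37746887 -0.03206461  0.04371782]
```

View pics/g3.png

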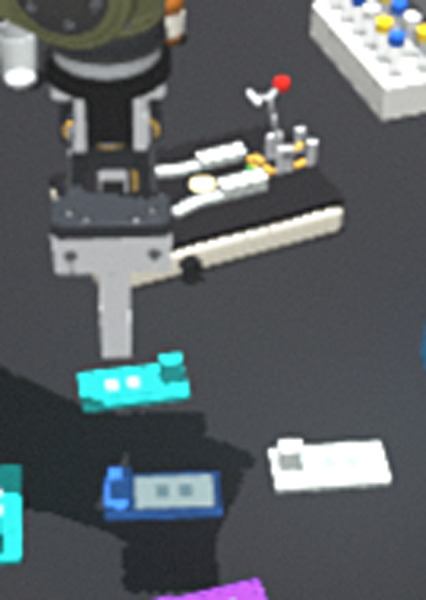

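The clip is open (ball at (282,83) in the crop), and the gripper is above the blue grip. Descending.

Emit:
arm_command(plan=[[1,0,0,0.045,0],[1,0,0,0.045,0],[1,0,0,0.045,0],[1,0,0,0.03,0],[0.3,0,0,0.018,0],[0,0,0,0.006,0],[-0.3,0,0,0,0],[-0.5,0,0,0,0]])

```text
clock: 12.1
eef_pos: [438.5, -253.4, 11.9]
eef_rot: [3.141, -0.001, -0.18]
wrist_force: [-0.4, 0.2, 0.0]
finger_gap: 57.7
finger_force: 0.0
```

Emit:
arm_command(plan=[[-1,0,0,0,0],[-1,0,0,0,0],[-1,0,0,0,0],[-1,0,0,0,0],[-1,0,0,0,0]], newtons=20)

```text
clock: 12.72
eef_pos: [438.0, -253.3, 11.1]
eef_rot: [-3.142, 0.0, -0.18]
wrist_force: [0.5, 0.2, 1.0]
finger_gap: 12.1
finger_force: 20.0
```

Emit:
arm_command(plan=[[-1,0,0,-0.005,0],[-1,0,0,-0.015,0],[-1,0,0,-0.025,0],[-1,0,0,-0.025,0],[-1,0,0,-0.02,0],[-1,0,0,-0.01,0],[-1,0,0,0,-0.08],[-1,0,0,0,-0.1],[-1,0,0,0,-0.1],[-1,0,0,0,-0.0755],[-1,0,0,0,0]], newtons=30)

```text
clock: 14.1
eef_pos: [437.8, -253.2, 111.1]
eef_rot: [-3.141, 0.0, 0.175]
wrist_force: [0.0, -0.6, -1.3]
finger_gap: 11.8
finger_force: 30.0
```

Emit:
arm_command(plan=[[-1,0.003,-0.01,0,0],[-1,0.005,-0.02,0,0],[-1,0.008,-0.03,0,0],[-1,0.008,-0.03,0,0],[-1,0.008,-0.03,0,0],[-1,0.008,-0.03,0,0],[-1,0.008,-0.03,0,0],[-1,0.008,-0.03,0,0],[-1,0.008,-0.03,0,0],[-1,0.008,-0.03,0,0],[-1,0.005,-0.02,0,0],[-1,0.003,-0.01,0,0],[-1,0,0,0,0],[-1,0,0,0,0]])

```text
clock: 15.85
eef_pos: [464.3, 55.7, 111.0]
eef_rot: [3.142, 0.0, 0.175]
wrist_force: [-0.8, -0.0, -1.2]
finger_gap: 11.8
finger_force: 30.0
```

Run:
```python
from h import *
st=manip.read_state();print(st["eef_pos"],st["eef_rot"],st["wrist_force"],st["finger_gap"])
s=cam("side")
a=cv2.resize(s["img"][130:230,190:320],(780,600),interpolation=2);cv2.imwrite("pics/g4.png",a)
```

```text
[464.33162764  55.66788863 111.04912283] [3.14150514e+00 1.63851511e-05 1.74840492e-01] [-0.78086313 -0.01697773 -1.21396312] 11.82157263507171
```

View pics/g4.png

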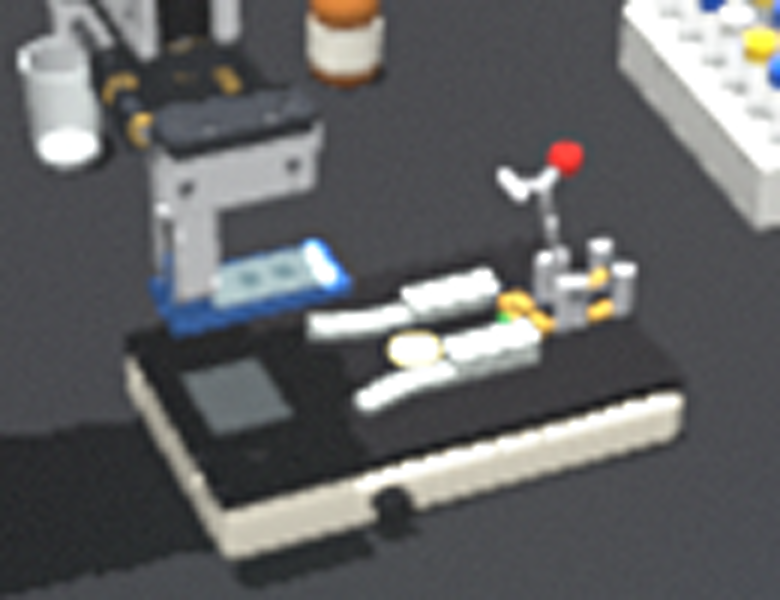

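The carrier is held level over the stage's entry end, in line with the channel.

Emit:
arm_command(plan=[[-1,0,-0.0008,0.01,0],[-1,0,0,0.015,0],[-1,0,0,0.015,0],[-1,0,0,0.01,0],[-1,0,0,0.005,0],[-1,0,0,0.002,0],[-1,0,0,0,0],[-1,0,0,0,0]])

```text
clock: 16.9
eef_pos: [464.5, 56.8, 54.4]
eef_rot: [3.142, -0.001, 0.175]
wrist_force: [0.4, -0.2, -2.0]
finger_gap: 11.8
finger_force: 30.0
```

Emit:
arm_command(plan=[[-1,0,0,0.001,0],[-1,0,0,0.001,0],[-1,0,0,0.0005,0],[-1,0,0,0,0]])

```text
clock: 17.4
eef_pos: [464.3, 56.8, 51.5]
eef_rot: [-3.142, 0.0, 0.175]
wrist_force: [0.4, 0.2, -1.4]
finger_gap: 11.9
finger_force: 30.0
```

Emit:
arm_command(plan=[[-1,0,0,0.0005,0],[-1,0,0,0,0],[-1,0,0,0,0]])

```text
clock: 17.77
eef_pos: [464.3, 56.8, 51.1]
eef_rot: [3.142, -0.0, 0.175]
wrist_force: [0.3, 0.5, -1.3]
finger_gap: 11.6
finger_force: 30.0
```

Emit:
arm_command(plan=[[-1,0,0,0.0005,0],[-1,0,0,0,0],[-1,0,0,0,0]])

```text
clock: 18.15
eef_pos: [464.3, 56.8, 51.0]
eef_rot: [3.142, -0.0, 0.175]
wrist_force: [-3.5, 0.1, 7.4]
finger_gap: 11.9
finger_force: 30.0
```

Emit:
arm_command(plan=[[-0.6,0,0,0,0],[-0.6,0,0,0,0],[-0.6,0,0,-0.0005,0],[-1,0,0,0,0],[-1,0,0,0,0],[-1,0,0,0,0]], newtons=8)

```text
clock: 18.9
eef_pos: [464.3, 56.8, 51.0]
eef_rot: [-3.142, -0.0, 0.175]
wrist_force: [0.5, 0.4, 0.4]
finger_gap: 12.4
finger_force: 8.0
```

Emit:
arm_command(plan=[[-1,0.002,0,0,0],[-1,0.004,0,0,0],[-1,0.005,0,0,0],[-1,0.005,0,0,0],[-1,0.005,0,0,0],[-1,0.005,0,0,0],[-1,0.005,0,0,0],[-1,0.004,0,0,0],[-1,0.002,0,0,0],[-1,0,0,0,0]])

```text
clock: 20.15
eef_pos: [501.0, 63.3, 51.1]
eef_rot: [3.142, -0.001, 0.175]
wrist_force: [0.7, 0.1, 0.7]
finger_gap: 11.7
finger_force: 8.0
```

Emit:
arm_command(plan=[[-1,0.002,0,0,0],[-1,0.003,0,0,0],[-1,0.003,0,0,0],[-1,0.003,0,0,0],[-1,0.002,0,0,0],[-1,0.002,0,0,0],[-1,0,0,0,0]])

```text
clock: 21.02
eef_pos: [515.8, 65.9, 51.1]
eef_rot: [3.142, -0.001, 0.175]
wrist_force: [1.8, 0.5, 0.4]
finger_gap: 11.9
finger_force: 8.0
```

Emit:
arm_command(plan=[[-1,0.002,0,0,0],[-1,0.002,0,0,0],[-1,0.002,0,0,0],[-1,0.002,0,0,0],[-1,0.002,0,0,0],[-1,0,0,0,0]], newtons=6)

```text
clock: 21.78
eef_pos: [525.7, 67.7, 51.1]
eef_rot: [3.142, -0.001, 0.175]
wrist_force: [1.0, 0.1, 1.6]
finger_gap: 11.9
finger_force: 6.0
```

Emit:
arm_command(plan=[[-1,0.0015,0,0,0],[-1,0.0015,0,0,0],[-1,0.0015,0,0,0],[-1,0.0015,0,0,0],[-1,0,0,0,0]])

```text
clock: 22.4
eef_pos: [531.5, 68.7, 51.1]
eef_rot: [3.142, -0.0, 0.175]
wrist_force: [0.2, -0.8, 2.0]
finger_gap: 12.2
finger_force: 6.0
```

Run:
```python
from h import *
s=dict(np.load("side1.npz"));h=cv2.cvtColor(s["img"],cv2.COLOR_BGR2HSV)[172:196,262:285]
m=cv2.inRange(h,(45,90,50),(80,255,255));y,x=np.where(m);print(len(x))
p=onz(s,[(x.mean()+262,y.mean()+172)],45)[0];d=p[:2]-[594.3,79.5];print(p,d[0]*.9846+d[1]*.1746,-d[0]*.1746+d[1]*.9846)
```

```text
3
[630.37140451  89.16139757  45.        ] 37.20278489962404 3.2145448236102174
```

Emit:
arm_command(plan=[[-1,0.0015,0,0,0],[-1,0.0015,0,0,0],[-1,0.0015,0,0,0],[-1,0.0015,0,0,0],[-1,0,0,0,0]])

```text
clock: 23.02
eef_pos: [537.4, 69.8, 51.1]
eef_rot: [3.142, -0.0, 0.175]
wrist_force: [0.5, -0.6, 3.5]
finger_gap: 11.8
finger_force: 6.0
```

Emit:
arm_command(plan=[[-1,0.0015,0,-0.0003,0],[-1,0.0015,0,0,0],[-1,0.0015,0,0,0],[-1,0.0015,0,0,0],[-1,0.0015,0,0,0],[-1,0.0015,0,0,0],[-1,0,0,0,0]])

```text
clock: 23.9
eef_pos: [546.1, 71.3, 51.3]
eef_rot: [3.142, 0.0, 0.175]
wrist_force: [0.6, -0.1, -1.2]
finger_gap: 12.2
finger_force: 6.0
```

Emit:
arm_command(plan=[[-1,0.001,0,0,0],[-1,0.001,0,0,0],[-1,0.001,0,0,0],[-1,0,0,0,0]])

```text
clock: 24.4
eef_pos: [549.1, 71.9, 51.4]
eef_rot: [-3.142, -0.0, 0.175]
wrist_force: [-0.3, 0.5, -1.8]
finger_gap: 12.0
finger_force: 6.0
```

Emit:
arm_command(plan=[[-1,0.001,0,0.0002,0],[-1,0.001,0,0,0],[-1,0.001,0,0,0],[-1,0,0,0,0]])

```text
clock: 24.9
eef_pos: [552.0, 72.4, 51.1]
eef_rot: [-3.142, 0.0, 0.175]
wrist_force: [-0.2, 0.1, -2.1]
finger_gap: 12.2
finger_force: 6.0
```

Emit:
arm_command(plan=[[-1,0.001,0,0,0],[-1,0.001,0,0,0],[-1,0,0,0,0]])

```text
clock: 25.28
eef_pos: [554.0, 72.7, 51.1]
eef_rot: [-3.142, 0.0, 0.175]
wrist_force: [-0.1, -0.0, -1.7]
finger_gap: 12.1
finger_force: 6.0
```

Emit:
arm_command(plan=[[-1,0.001,0,0,0],[-1,0.001,0,0,0],[-1,0,0,0,0]])

```text
clock: 25.65
eef_pos: [555.9, 73.1, 51.1]
eef_rot: [-3.142, -0.0, 0.175]
wrist_force: [0.0, -0.2, -1.1]
finger_gap: 12.0
finger_force: 6.0
```

Emit:
arm_command(plan=[[-1,0.001,0,0,0],[-1,0.0005,0,0,0],[-1,0,0,0,0]])

```text
clock: 26.02
eef_pos: [557.4, 73.3, 51.1]
eef_rot: [-3.142, 0.0, 0.175]
wrist_force: [0.2, -0.1, -1.1]
finger_gap: 11.9
finger_force: 6.0
```

Emit:
arm_command(plan=[[-1,0.0007,0,0,0],[-1,0.0007,0,0,0],[-1,0,0,0,0]])

```text
clock: 26.4
eef_pos: [558.8, 73.6, 51.1]
eef_rot: [3.142, 0.0, 0.175]
wrist_force: [0.0, 0.4, -1.0]
finger_gap: 11.9
finger_force: 6.0
```

Emit:
arm_command(plan=[[-1,0.0007,0,0,0],[-1,0.0007,0,0,0],[-1,0,0,0,0]])

```text
clock: 26.78
eef_pos: [560.1, 73.8, 51.1]
eef_rot: [3.142, 0.0, 0.175]
wrist_force: [-0.4, 0.8, -0.7]
finger_gap: 11.9
finger_force: 6.0
```

Emit:
arm_command(plan=[[-1,0.0007,0,0,0],[-1,0.0007,0,0,0],[-1,0,0,0,0]])

```text
clock: 27.15
eef_pos: [560.8, 73.9, 51.0]
eef_rot: [-3.142, 0.002, 0.175]
wrist_force: [-5.0, -1.5, 3.2]
finger_gap: 11.7
finger_force: 6.0
```

Emit:
arm_command(plan=[[-1,0,0,0,0],[-1,0,0,0,0],[-0.5,0,0,0,0],[-0.2,0,0,0,0],[0,0,0,0,0],[0.5,0,0,0,0],[1,0,0,-0.01,0],[1,0,0,-0.02,0],[1,0,0,-0.03,0],[1,0,0,-0.035,0],[1,0,0,-0.03,0],[1,0,0,0,0]])

```text
clock: 28.65
eef_pos: [562.4, 74.1, 179.0]
eef_rot: [3.141, -0.005, 0.175]
wrist_force: [-0.4, 0.2, -0.4]
finger_gap: 93.5
finger_force: 0.0
```

Run:
```python
from h import *
s=cam("side")
a=cv2.resize(s["img"][130:230,200:330],(780,600),interpolation=2);cv2.imwrite("pics/g5.png",a)
```

```text
(no output)
```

View pics/g5.png

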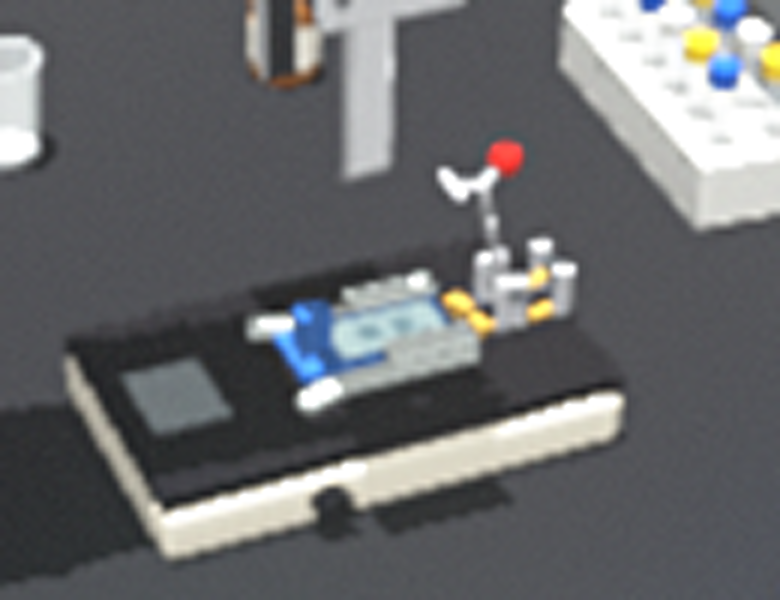

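The carrier is fully in the channel against the brass, with no green showing. The clip is still open, ball at (284.2,156.3) full-frame. I'll check the ball position.

Run:
```python
from h import *
s=cam("side");h=cv2.cvtColor(s["img"],cv2.COLOR_BGR2HSV)[140:175,265:305]
m=cv2.inRange(h,(0,170,100),(4,255,255));y,x=np.where(m);print(x.mean()+265,y.mean()+140,onz(s,[(x.mean()+265,y.mean()+140)],135.3), onz(s,[(261.8,176.8)],76))
```

```text
284.05 155.75 [[661.88613741  94.89736054 135.3       ]] [[591.8478572   85.02845869  76.        ]]
```

Emit:
arm_command(plan=[[1,0.01,0.0005,0,0],[1,0.02,0,0,0],[1,0.03,0,0,0],[1,0.025,0,0,0],[1,0.0145,0,0,0],[1,0,0,0,0]])

```text
clock: 29.5
eef_pos: [659.9, 91.0, 174.4]
eef_rot: [-3.141, 0.002, 0.175]
wrist_force: [0.6, -0.3, -0.1]
finger_gap: 94.2
finger_force: 0.0
```

Emit:
arm_command(plan=[[1,0.0015,0,0.02,0],[1,0,0,0.02,0],[1,0,0,0.013,0],[0,0,0,0.004,0],[-0.5,0,0,0,0],[-1,0,0,0,0],[-1,0,0,0,0],[-1,0,0,0,0],[-1,0,0,0,0],[-1,0,0,0,0],[-1,0,0,0,0]], newtons=25)

```text
clock: 30.88
eef_pos: [661.0, 91.1, 119.1]
eef_rot: [3.142, 0.0, 0.175]
wrist_force: [-1.0, 0.5, 0.6]
finger_gap: 17.3
finger_force: 0.0
```

Emit:
arm_command(plan=[[-1,0,0,0,0],[-1,0,0,0,0],[-1,-0.0055,0,0.0004,0],[-1,-0.0055,0,0.0007,0],[-1,-0.0054,0,0.0012,0],[-1,-0.0053,0,0.0016,0],[-1,-0.0051,0,0.002,0],[-1,-0.005,0,0.0023,0],[-1,-0.0047,0,0.0028,0],[-1,-0.0046,0,0.003,0],[-1,0,0,0,0]])

```text
clock: 32.25
eef_pos: [619.8, 83.7, 104.9]
eef_rot: [3.141, 0.001, 0.175]
wrist_force: [-0.1, -4.7, 5.1]
finger_gap: 14.5
finger_force: 25.0
```

Emit:
arm_command(plan=[[-1,-0.0043,0.0005,0.0034,0],[-1,-0.0041,0,0.0037,0],[-1,-0.0038,0,0.0041,0],[-1,-0.0035,0,0.0042,0],[-1,-0.003,0,0.0046,0],[-1,-0.0029,0,0.0047,0],[-1,-0.0024,0,0.005,0],[-1,-0.002,0,0.005,0],[-1,0,0,0,0],[-1,0,0,0,0]])

```text
clock: 33.5
eef_pos: [595.0, 79.1, 70.4]
eef_rot: [-3.141, 0.0, 0.175]
wrist_force: [-1.0, 1.3, -2.3]
finger_gap: 14.2
finger_force: 25.0
```

Emit:
arm_command(plan=[[-1,-0.0006,0,0.0015,0],[-1,-0.0006,0,0.0015,0],[-1,-0.0004,0,0.001,0],[-1,0,0,0,0],[-1,0,0,0,0]])

```text
clock: 34.12
eef_pos: [593.6, 78.7, 66.5]
eef_rot: [-3.142, -0.0, 0.175]
wrist_force: [0.6, 1.8, -1.7]
finger_gap: 14.4
finger_force: 25.0
```

Emit:
arm_command(plan=[[-1,-0.0001,0,0.0005,0],[-1,-0.0001,0,0.0005,0],[-1,0,0,0,0],[-1,0,0,0,0]])

```text
clock: 34.62
eef_pos: [593.2, 78.7, 65.5]
eef_rot: [-3.142, 0.0, 0.175]
wrist_force: [-0.6, 2.2, -3.2]
finger_gap: 13.9
finger_force: 25.0
```

Emit:
arm_command(plan=[[-1,-0.0001,0,0.0005,0],[-1,0,0,0,0],[-1,0,0,0,0]])

```text
clock: 35.0
eef_pos: [593.1, 78.7, 64.9]
eef_rot: [-3.142, 0.0, 0.175]
wrist_force: [-0.8, 2.3, -2.1]
finger_gap: 14.2
finger_force: 25.0
```

Emit:
arm_command(plan=[[-1,-0.0001,0,0.0004,0],[-1,0,0,0,0],[-1,0,0,0,0]])

```text
clock: 35.38
eef_pos: [593.0, 78.6, 64.6]
eef_rot: [-3.142, 0.0, 0.175]
wrist_force: [-2.4, 2.8, -1.1]
finger_gap: 14.4
finger_force: 25.0
```

Emit:
arm_command(plan=[[-1,0,0,0.0003,0],[-0.7,0,0,0,0],[-0.4,0,0,0,0],[0,0,0,0,0],[0.5,0,0,0,0],[1,0,0,0,0],[1,0,0,0,0],[1,0,0,-0.02,0],[1,0,0,-0.04,0],[1,0,0,-0.05,0],[1,0,0,-0.05,0],[1,0,0,0,0]])

```text
clock: 36.88
eef_pos: [594.3, 78.7, 228.4]
eef_rot: [3.141, -0.007, 0.175]
wrist_force: [-0.2, 0.1, 0.3]
finger_gap: 93.6
finger_force: 0.0
```

Run:
```python
from h import *
st=manip.read_state();print(st["eef_pos"],st["wrist_force"])
s=cam("side")
a=cv2.resize(s["img"][140:220,220:310],(675,600),interpolation=2);cv2.imwrite("pics/g6.png",a)
h=cv2.cvtColor(s["img"],cv2.COLOR_BGR2HSV)[150:200,240:300];y,x=np.where(cv2.inRange(h,(0,170,100),(4,255,255)));print(len(x),x.mean()+240,y.mean()+150)
h=h[10:];print("green px",cv2.inRange(h,(45,90,50),(80,255,255)).sum()//255)
```

```text
[594.34315322  78.71452984 228.43119368] [-0.21932019  0.1350698   0.29005165]
16 262.0 175.5
green px 0
```

View pics/g6.png

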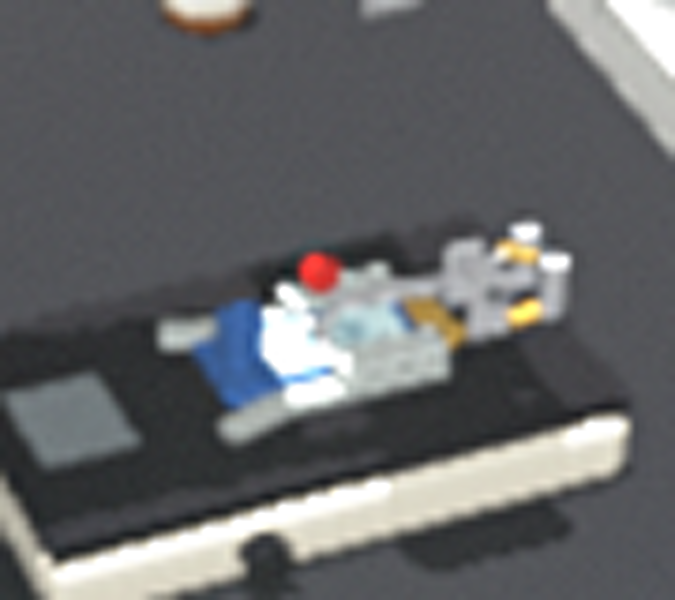

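The clip is down on the carrier, and no green is showing. To confirm the carrier is still home, I'll push gently from behind the grip with closed fingers.

Emit:
arm_command(plan=[[-1,-0.022,-0.0008,0,0],[-1,-0.022,0,0,0],[-1,-0.021,0,0,0],[-1,0,0,0.03,0],[-1,0,0,0.045,0],[-1,0,0,0.045,0],[-1,0,0,0.03,0],[-1,0,0,0.015,0],[-1,0,0,0.005,0],[-1,0,0,0,0],[-1,0,0,0,0]])

```text
clock: 38.3
eef_pos: [529.4, 68.1, 55.2]
eef_rot: [3.141, -0.002, 0.175]
wrist_force: [-0.2, -0.0, -0.4]
finger_gap: 0.3
finger_force: 0.0
```

Emit:
arm_command(plan=[[-1,0.003,0,0,0],[-1,0.003,0,0,0],[-1,0.002,0,0,0],[-1,0.002,0,0,0],[-1,0.001,0,0,0],[-1,0,0,0,0],[-1,0,0,0,0]])

```text
clock: 39.17
eef_pos: [539.7, 70.0, 54.2]
eef_rot: [3.142, 0.0, 0.175]
wrist_force: [0.3, -0.9, -0.2]
finger_gap: 0.5
finger_force: 0.0
```

Emit:
arm_command(plan=[[-1,0.001,0,-0.002,0],[-1,0.001,0,0,0],[-1,0.001,0,0,0],[-1,0,0,0,0]])

```text
clock: 39.67
eef_pos: [541.3, 70.3, 56.3]
eef_rot: [-3.142, 0.004, 0.175]
wrist_force: [-12.1, -1.5, 8.5]
finger_gap: 0.2
finger_force: 6.4
```

Emit:
arm_command(plan=[[-1,0.0007,0,0,0],[-1,0,0,0,0],[-1,0,0,0,0]])

```text
clock: 40.05
eef_pos: [541.4, 70.3, 56.2]
eef_rot: [-3.141, 0.005, 0.175]
wrist_force: [-17.9, -2.8, 13.3]
finger_gap: 0.5
finger_force: 9.1
```

Emit:
arm_command(plan=[[-1,0.0007,0,0,0],[-1,0,0,0,0],[-1,0,0,0,0]])

```text
clock: 40.42
eef_pos: [541.4, 70.3, 56.2]
eef_rot: [-3.141, 0.007, 0.175]
wrist_force: [-23.4, -4.7, 17.4]
finger_gap: 0.5
finger_force: 11.8
```

Contact is firm and the tool isn't advancing, so the carrier is home. Backing off.

Emit:
arm_command(plan=[[-1,-0.001,0,0,0],[-1,-0.001,0,0,0],[-1,-0.002,0,0,0],[-1,-0.006,0,0,0],[-1,-0.012,0,-0.01,0],[-1,-0.02,0,-0.03,0],[-1,-0.03,0,-0.04,0],[-1,-0.03,0,-0.04,0],[-1,0,0,0,0],[-1,0,0,0,0]])

```text
clock: 41.68
eef_pos: [443.6, 53.0, 175.8]
eef_rot: [3.142, -0.0, 0.175]
wrist_force: [0.5, 0.2, -0.3]
finger_gap: 0.1
finger_force: 0.0
```

Run:
```python
from h import *
st=manip.read_state();print(st["eef_pos"],st["wrist_force"])
s=cam("side");cv2.imwrite("pics/g7.png",cv2.resize(s["img"][140:220,220:310],(675,600),interpolation=2))
```

```text
[443.63543143  52.95573448 175.82202915] [ 0.45163594  0.15447026 -0.31077336]
```

View pics/g7.png

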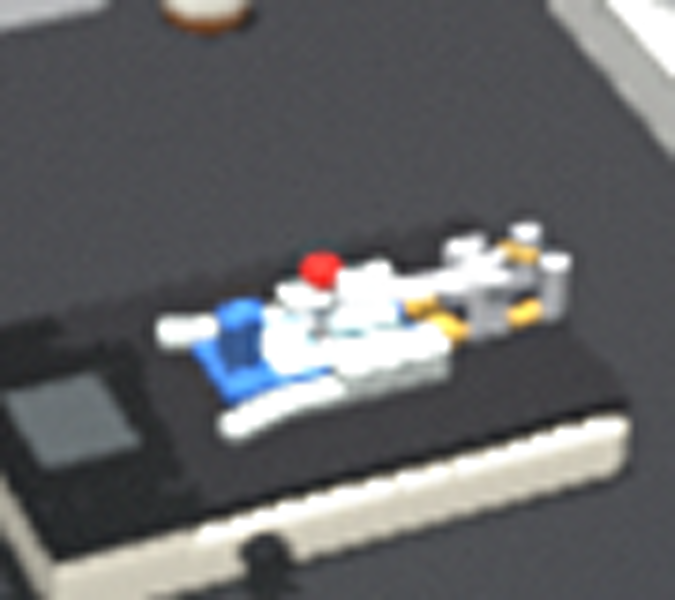

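The carrier is flat under the strips against the brass stop. The clip is down on it, with the ball at (320,270) in the crop, and the robot is clear.

```bash
python3 -c "
from cell import ticket
print(ticket.sign_off())"
```

```text
the job is handed in; nothing more can be done
None
```

The blue carrier is on the stage and home against the stop, the clip is lowered onto it and the robot is clear; I handed the job in at about 42 s but got no verdict back. My last check, a push behind the grip with the clip already down, reached about 23 N at the wrist, above the stop's 20 N yield limit, though nothing moved.

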